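# Fence a heating block under the condenser rail

### The job

Slide the steel straightedge along the bench, without lifting it off, until its long edge touches both locating studs under the rail at once. Then bring the aluminium heating block up flush, its long side against the other long edge of the straightedge, midway between the two studs, with the straightedge still touching both studs. Leave both flat on the bench and do not disturb the glassware and other things around.

Things in the scene. Friction and masses are not known exactly. Their poses are not given: they have to be found in the camera images.
- frame: fixed rail frame of metal rods. Origin on the bench midway between the two studs; y runs along the studs' line, -x is the working side, facing the robot. A strip 4 mm high on the bench, x = -2 to +30 mm, 490 mm long in y, carries it. Posts (16 mm) at x = +20, y = +-225 mm, with 22 mm arms forward to the bar. Two glass condensers, 32 mm wide, 125 to 335 mm up, at x = +75, y = +-140 mm.
- bar_mid (a point): middle of the axis of the frame's level bar, 14 mm thick, along the frame's y at its x = -12 mm, 182 mm above the bench: just above where the straightedge ends up, so a gripper held vertical on its grip there hits the bar. Reach in under it with the tool tilted about 35 to 40 deg from vertical, fingers pointing down and forward (+x of the frame).
- stud_left (a point): top centre of the left locating stud: upright fixed steel pin, 14 mm diameter, 30 mm tall, at x = 0, y = +70 mm of the frame; the straightedge's edge meets its side, 7 mm from the stud's axis
- stud_right (a point): the same stud at x = 0, y = -70 mm of the frame, 140 mm from the other
- straightedge: loose steel straightedge, 0.5 kg (may vary by a third), a flat bar 40 mm wide (x), 200 mm long (y), 16 mm thick, on the bench; smooth underside, glides easily (friction 0.2). Origin at the centre of its underside. In the middle stands a black upright grip: 16 mm (x) by 30 mm (y), from 16 to 62 mm above the bench; grip it across its 30 mm. Its +x edge starts facing away from the robot, within about 20 deg.
- block: loose aluminium heating block, 0.65 kg (may vary by a third), 60 mm deep (x), 100 mm wide (y), 40 mm tall, wells in its top, smooth underside (friction 0.2). Origin at the centre of its underside. On its top a steel bail handle of 12 mm rod runs along its x, 40 mm long between its legs' axes, the rod's axis 72 mm above the bench: grip it across its 12 mm. Its +x side starts facing away from the robot, within about 26 deg.
- flask_a: bystander: small glass conical flask, 62 mm wide, 90 mm tall, standing behind the left stud, below a condenser. Origin at the centre of its underside
- flask_b: bystander: the same kind of flask behind the right stud. Origin at the centre of its underside
- reagent: bystander: amber reagent bottle, 70 mm wide, 150 mm tall, left of the work area. Origin at the centre of its underside
- beaker: bystander: glass beaker, 72 mm wide, 90 mm tall, right of the work area. Origin at the centre of its underside
- phone: bystander: phone lying flat, 150 x 72 x 9 mm. Origin at the centre of its underside
- dish: bystander: covered clear dish, 60 mm wide, 16 mm tall, between the starting places of straightedge and block. Origin at the centre of its underside
- jar: bystander: white plastic jar, 60 mm wide, 70 mm tall. Origin at the centre of its underside
There are look-alikes about, which are no part of the job. Leave any blue look-alike of the block alone.

How it is judged:
On the way:
1. the straightedge lies on the bench with its edge against both studs (gap at most 2 mm at each), the block still at least 10 mm away from it (((x of stud_left in the frame of straightedge between 0.02 and 0.029 m and y of stud_left in the frame of straightedge between -0.096 and 0.096 m and x of stud_right in the frame of straightedge between 0.02 and 0.029 m and y of stud_right in the frame of straightedge between -0.096 and 0.096 m) or (x of stud_left in the frame of straightedge between -0.029 and -0.02 m and y of stud_left in the frame of straightedge between -0.096 and 0.096 m and x of stud_right in the frame of straightedge between -0.029 and -0.02 m and y of stud_right in the frame of straightedge between -0.096 and 0.096 m)) and height (world z) of straightedge below 0.004 m and (x of block in the frame of straightedge below -0.06 m or x of block in the frame of straightedge above 0.06 m or y of block in the frame of straightedge above 0.16 m or y of block in the frame of straightedge below -0.16 m)), for 0.2 s.
At the end, for the whole second after the job is handed in: Straightedge flat, a long edge against both studs (gaps at most 2 mm, studs 4 mm or more inside its ends); block flat, long side against the other edge (gap at most 3 mm, parallel within 2 deg), its centre within 15 mm of midway between the studs; both at rest ((((x of stud_left in the frame of straightedge between 0.02 and 0.029 m and y of stud_left in the frame of straightedge between -0.096 and 0.096 m and x of stud_right in the frame of straightedge between 0.02 and 0.029 m and y of stud_right in the frame of straightedge between -0.096 and 0.096 m) and x of block in the frame of straightedge between -0.053 and -0.045 m) or ((x of stud_left in the frame of straightedge between -0.029 and -0.02 m and y of stud_left in the frame of straightedge between -0.096 and 0.096 m and x of stud_right in the frame of straightedge between -0.029 and -0.02 m and y of stud_right in the frame of straightedge between -0.096 and 0.096 m) and x of block in the frame of straightedge between 0.045 and 0.053 m)) and height (world z) of each of straightedge, block below 0.004 m and angle between each of straightedge, block's own z axis and vertical below 0.05 rad and angle between the x axis of block and the x axis of straightedge, either way round below 0.035 rad and y of block in the frame of frame between -0.015 and 0.015 m and linear speed of each of straightedge, block below 0.01 m/s); the robot touches nothing.
It fails at once if the straightedge is lifted more than 25 mm off the bench (height (world z) of straightedge above 0.025 m).
It fails at once if a bystander is pushed more than 20 mm from its place or knocked over (distance of any of flask_a, flask_b, reagent, beaker, phone, dish, jar from where it was at the start of the episode above 0.02 m or angle between any of flask_a, flask_b, reagent, beaker, phone, dish, jar's own z axis and vertical above 0.4 rad).
It also fails if it takes over 64 s, if anything falls off the work surface, if the arm or the gripper's body presses on something with over 40 N, if the wrist force passes 120 N, or if a joint passes its speed limit or range.

### The arm

A 7-joint arm with a two-finger parallel gripper is mounted at the origin on the work surface. World frame = base frame: x ahead of the robot, y to its left, z up, the work surface at z = 0. Lengths are in m, angles in rad, forces in N, time in s.
With the tool pointing down it reaches from about 0.425 to 0.95 m from the base axis. Payload 4.7 kg.
Tool frame: the origin (TCP) lies at the very end of the fingers, on their centre line; the grasp point (between the pads) lies 19 mm behind it (arm.pinch_z is the distance from the TCP to the grasp point, in m); z points along the fingers, y is the line along which they close (so a half turn about z gives the same grasp; the last joint's range is limited). The gripper opens to 87 mm and grips with 3 to 60 N. Pads are 19 mm wide; open, the fingers measure 117 mm over their backs; the gripper's body (75 mm by 190 mm) begins 51 mm behind the grasp point.
Start: joints at [1.108, 0.469, -0.049, 1.532, 0.024, 1.141, -0.082], TCP at [0.284, -0.612, 0.223] pointing down, gripper open.
Joint ranges: [-2.59, 2.59], [-0.33, 1.99], [-1.39, 1.29], [0.1, 2.45], [-1.04, 4.18], [0.21, 1.99], [-2.66, 2.66]. Speed limits (rad/s): [2.57, 2.57, 3.14, 3.14, 3.14, 3.14, 3.14].

### API

Orientations are given as a unit quaternion [w, x, y, z].
In Python, from plant import arm, ik, sensors, camera gives the robot as it stands. The module is installed in compiled form; this text tells all that it offers. Calls block until the motion is done:
- arm.goto(position, orientation): joint-space move of the TCP to a pose.
- arm.movel(position, v=0.15, attitude=None): straight line of the TCP; attitude=None keeps the orientation; v is the mean speed in m/s.
- arm.move_j(angles): joint-space move.
- arm.set_gripper(opening, squeeze=None): finger opening in m; squeeze is the grip in N (None keeps the last); returns when the fingers have stopped.
- arm.pause(seconds).
- ik(position, orientation): joint angles nearest the present ones, or None.
- sensors.read_state(): the state.
- camera(name): name is "side" or "top"; returns a dict with "img" (384x512x3 uint8, red, green, blue), "depth" (384x512 float32, m along the optical axis (not along the pixel's ray), 0 where there is no reading), "intrinsics" (3x3 intrinsics, pixels), "R" (3x3) and "t" (3): a world point X has camera coordinates R X + t. Camera axes: x right, y down, z forward; pixel columns grow to the right and rows downward; lengths in m; the calibration is good to about 2 mm. A picture is of the moment at which its call begins.
A pose or a line that the arm cannot do raises arm.Unreachable and nothing moves.
- arm.finish_job(): hands the job in; it is judged then, once.
The state is a dict: "clock": time; "joint_pos": joint angles; "joint_vel": joint speeds; "tau": joint torques, N m; "tcp_pos": TCP position; "eef_rot": TCP orientation; "ft_force": force on the tool from outside, world axes, zero at the start; "wrist_torque": the same for the moment, N m; "gripper_width": finger opening in m; "gripper_force": force on a finger pad.
Only numpy, scipy, OpenCV 4.12 (cv2) and the standard library are available. Lean on these libraries where they do the work, as an engineer would, in place of code of your own. Each camera call takes 0.05 s, during which the arm holds its last target. There are 200 camera calls.

## Working session

There is one attempt and no reset: what is moved stays moved. The work goes in short steps, each a Python script; the robot and the scene stay as the last script left them, time stands still between calls to the robot, and variables do not carry over. Pictures are saved under pics/ and viewed, at most 10 in all, crops included, and the job is handed in when it is done.

```bash
mkdir -p pics
python3 - <<'E'
from plant import arm,ik,sensors,camera
import cv2,numpy as np
for n in("top","side"):
    c=camera(n); cv2.imwrite(f"pics/{n}0.png",cv2.resize(c["img"][:,:,::-1],(800,600),interpolation=cv2.INTER_CUBIC))
    np.savez(f"pics/{n}0.npz",**c); print(n,c["intrinsics"],c["R"],c["t"],-c["R"].T@c["t"])
print(sensors.read_state()["clock"],arm.pinch_z)
E
```

```text
top [[381.99502157   0.         253.23309912]
 [  0.         381.99502157 189.58227082]
 [  0.           0.           1.        ]] [[ 0.00588212 -0.99968199 -0.0245219 ]
 [-0.99500682 -0.0034078  -0.09974881]
 [ 0.09963352  0.02498619 -0.99471044]] [0.01756349 0.537453   1.30486551] [ 0.40465774 -0.01321417  1.35200433]
side [[398.342743     0.         255.02401935]
 [  0.         398.342743   197.49466823]
 [  0.           0.           1.        ]] [[-0.98387262 -0.1781051   0.01653019]
 [-0.11435913  0.55527793 -0.82376478]
 [ 0.13753786 -0.81236999 -0.56669069]] [0.52832625 0.15800113 1.11897965] [0.38397253 0.91538854 0.75553779]
0.1 0.0187
```

View pics/top0.png

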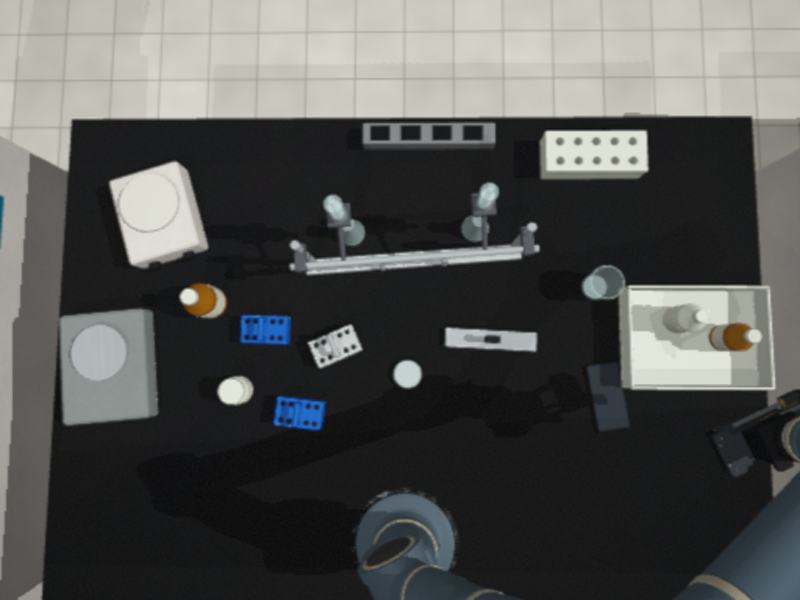

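View pics/side0.png

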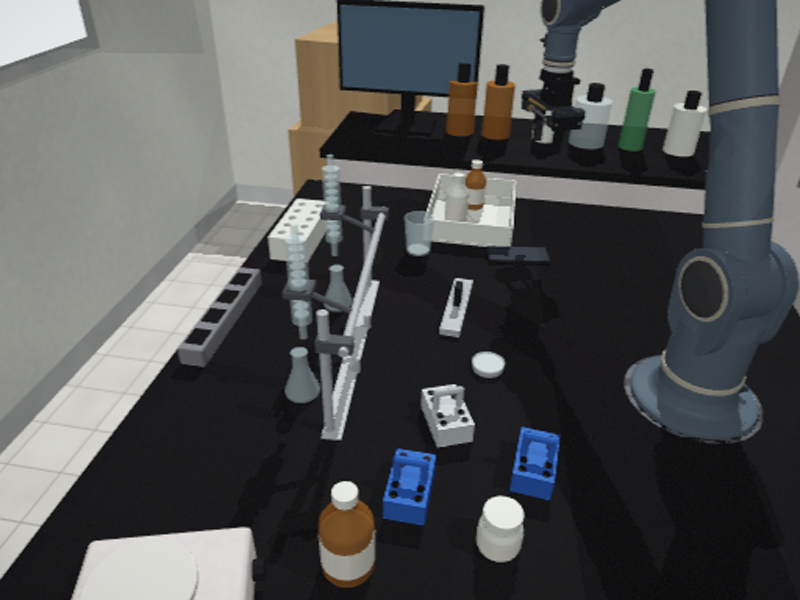

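Candidates for the block in the top view are silver (335,346), blue (265,329) and blue (300,413). The silver one fits because it is bare aluminium with a bail handle, and the blue ones are the look-alikes. The straightedge with its black grip is at (491,340). The rail bar runs from (300,266) to (537,250). I'll confirm with a crop and measure.

```bash
cat > vis.py <<'E'
import numpy as np,cv2
def cloud(c):
    d=c["depth"];v,u=np.indices(d.shape);K=c["intrinsics"]
    p=np.stack([(u-K[0,2])/K[0,0]*d,(v-K[1,2])/K[1,1]*d,d],-1)
    w=(p-c["t"])@c["R"]; w[d==0]=np.nan; return w
def proj(c,X):
    q=c["R"]@np.asarray(X)+c["t"];q=c["intrinsics"]@q;return q[:2]/q[2]
def rect(P):
    (c,s,a)=cv2.minAreaRect((P[:,:2]*1000).astype(np.float32))
    b=cv2.boxPoints((c,s,a)); e=[b[1]-b[0],b[2]-b[1]]
    l=max(e,key=np.linalg.norm); th=np.degrees(np.arctan2(l[1],l[0]))%180  # long axis direction
    return np.array(c)/1000,sorted(s),th
E
python3 - <<'E'
from vis import *
for n in("top","side"):
    c=dict(np.load(f"pics/{n}0.npz"));w=cloud(c);x,y,z=np.moveaxis(w,-1,0);im=c["img"].astype(int)
    u0,v0=(np.array([335,346])/1.5625) if n=="top" else (np.array([447,412])/1.5625)
    print(n,"block at",w[int(v0),int(u0)],"se",w[int(340/1.5625),int(475/1.5625)] if n=="top" else "")
    bc=np.array([.50,.16]) 
    def near(cx,cy,r,a,b): 
        m=(np.hypot(x-cx,y-cy)<r)&(z>a)&(z<b); return w[m]
    P0=w[int(v0),int(u0)]
    Pb=near(P0[0],P0[1],.075,.033,.046);print("block",len(Pb),rect(Pb),np.median(Pb[:,2]))
    Ph=near(P0[0],P0[1],.06,.066,.09);print("handle",len(Ph),rect(Ph) if len(Ph)>3 else "")
    Ps=near(.52,-.17,.13,.011,.022);print("se",len(Ps),rect(Ps),np.median(Ps[:,2]))
    Pg=near(.52,-.17,.1,.05,.075);print("grip",len(Pg),rect(Pg) if len(Pg)>3 else "",)
    m=(x>.55)&(x<.85)&(abs(y)<.35)&(z>.17)&(z<.2);B=w[m]
    print("bar",len(B),rect(B),B[:,1].min(),B[:,1].max())
    m=(x>.55)&(x<.85)&(abs(y)<.35)&(z>.02)&(z<.034)
    vv,uu=np.nonzero(m);print("stud cand",len(vv));
    for a in np.c_[uu,vv,(w[m]*1000).round()][::max(1,len(vv)//30)]:print(a.astype(int),end=" ")
    # dish/others
    print()
t=np.load("pics/top0.npz")["img"];s=np.load("pics/side0.npz")["img"]
A=cv2.resize(t[145:250,170:355],(800,454),interpolation=cv2.INTER_CUBIC)
cv2.imwrite("pics/cropt.png",A[:,:,::-1])
B=cv2.resize(s[100:300,180:360],(540,600),interpolation=cv2.INTER_CUBIC);cv2.imwrite("pics/crops.png",B[:,:,::-1])
E
```

```text
top block at [0.42657155 0.14913431 0.07696912] se [ 0.44314773 -0.15671673  0.01788917]
block 440 (array([0.42709918, 0.15344847]), [60.227821350097656, 100.97122955322266], np.float32(113.70733)) 0.04130341853184538
handle 55 (array([0.42660983, 0.15251144]), [11.356515884399414, 50.641815185546875], np.float32(24.969378))
se 522 (array([ 0.52642236, -0.18285857]), [203.57586669921875, 204.84759521484375], np.float32(87.21243)) 0.017018348858757054
grip 44 (array([ 0.44452911, -0.1916039 ]), [14.712759017944336, 30.63229751586914], np.float32(79.615654))
bar 946 (array([ 0.63041577, -0.01633575]), [85.73502349853516, 488.69403076171875], np.float32(94.512695)) -0.26216664351411284 0.2249353831272801
stud cand 124
[ 347  103  849 -312   20] [ 347  104  845 -312   21] [ 347  108  830 -311   25] [ 358  111  816 -348   32] [ 351  112  814 -324   29] [ 356  112  816 -343   21] [ 299  140  714 -141   23] [228 142 706 110  29] [229 143 702 106  31] [ 297  144  700 -133   23] [ 297  145  696 -133   24] [ 298  146  692 -137   27] [ 298  147  688 -136   29] [ 298  148  686 -137   22] [ 300  
[... 1110 characters left out ...]
9  159  815 -346   21] [ 237  177  645 -240   27] [ 223  187  676 -163   30] [ 213  189  703 -140   34] [ 213  190  703 -137   32] [ 222  190  676 -149   27] [ 217  191  689 -137   29] [ 215  192  695 -133   28] [ 224  192  669 -149   21] [236 202 614 -86  31] [235 204 616 -79  28] [229 230 604  53  31] [227 232 609  56  25] [228 234 605  60  21] [184 244 713 130  25] [186 245 703 141  32] [185 246 706 140  27] [199 246 668 135  30] [188 247 696 145  30] [199 247 668 136  27] [189 248 693 146  28] [197 248 672 141  27] [189 249 693 148  26] [197 249 671 143  26] [191 250 687 149  24] [199 250 667 140  20] [195 251 676 149  22] [209 269 617 217  33] [211 270 612 215  28] [211 272 612 216  22]
```

View pics/cropt.png

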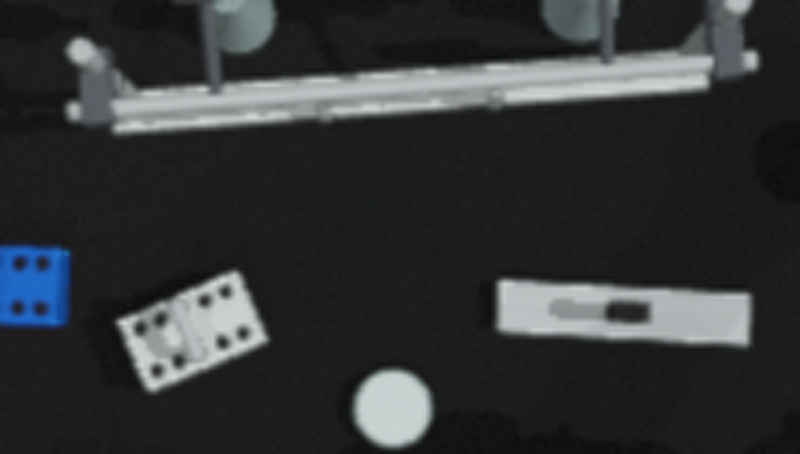

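View pics/crops.png

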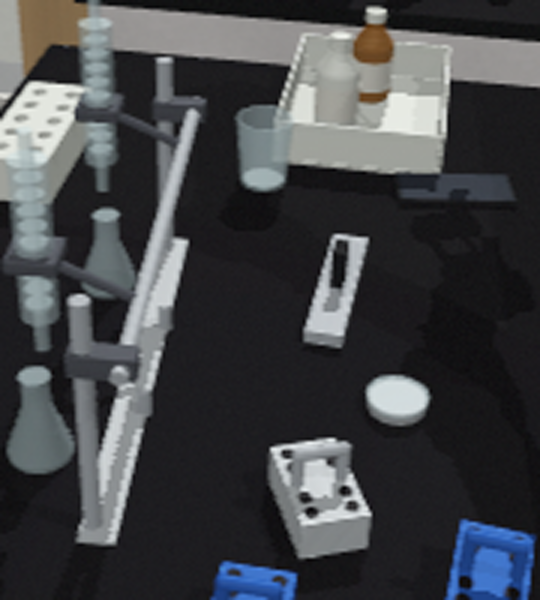

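Both crops show the silver block with its bail (top crop 190,330), the straightedge (620,312), the stud tops just in front of the rail (325,113 and 495,100), and the dish (393,408). Next I'll do tight fits of the frame and straightedge.

```bash
cat > fit.py <<'E'
from vis import *
from scipy.optimize import least_squares
def se_fit(c,cx,cy,r=.125):
    w=cloud(c);m=(np.hypot(w[...,0]-cx,w[...,1]-cy)<r)&(w[...,2]>.012)&(w[...,2]<.022)&(c["img"].min(-1)>90)
    n,l,s,_=cv2.connectedComponentsWithStats(m.astype(np.uint8));k=1+np.argmax(s[1:,4]);return rect(w[l==k])
def frame_fit(c):
    w=cloud(c);im=c["img"].min(-1)
    m=(w[...,0]>.55)&(w[...,0]<.66)&(abs(w[...,1])<.25)&(w[...,2]>.183)&(w[...,2]<.194)
    B=w[m];f=np.polyfit(B[:,1],B[:,0],1)
    for _ in range(5):
        r=B[:,0]-np.polyval(f,B[:,1]);k=abs(r)<.008;f=np.polyfit(B[k,1],B[k,0],1)
    return f,k.sum(),w
E
python3 - <<'E'
from fit import *
for n in("top","side"):
    c=dict(np.load(f"pics/{n}0.npz"))
    print(n,"se",se_fit(c,.443,-.19))
    f,k,w=frame_fit(c);th=np.arctan(-f[0]);print("bar fit",f,k,"yaw deg",np.degrees(th))
    ex=np.array([np.cos(th),np.sin(th)]);ey=np.array([-ex[1],ex[0]])
    # frame coords relative to bar origin (bar at fx=-12mm)
    p0=np.array([np.polyval(f,-.0166),-.0166]); 
    q=w[...,:2]-p0; fx=q@ex-.012; fy=q@ey; z=w[...,2]
    m=(z>.02)&(z<.034)&(fx>-.03)&(fx<.01)&(abs(fy)<.1)
    for s in(1,-1):
        k=m&(fy*s>0);print("stud",s,k.sum(),"fx",np.round(np.percentile(fx[k],[0,50,100])*1e3),"fy",np.round(np.array([fy[k].min(),fy[k].mean(),fy[k].max()])*1e3,1))
    m=(z>-.002)&(z<.009)&(c["img"].min(-1)>100)&(fx>-.03)&(fx<.04)&(abs(fy)<.26)
    print("strip n",m.sum(),"fy ends",fy[m].min(),fy[m].max(),"fx pct",np.round(np.percentile(fx[m],[1,5,50,99])*1e3,1), "front slope",[round(np.percentile(fx[m&(abs(fy-y0)<.03)],4)*1e3,1) for y0 in(-.2,-.13,0,.13,.2)])
    m=(z>.21)&(z<.33)&(fx>-.01)&(fx<.05)&(abs(abs(fy)-.225)<.03)
    for s in(1,-1):
        k=m&(fy*s>0);print("post",s,k.sum(),"fx",np.median(fx[k]),"fy",np.median(fy[k]),(z[k].max() if k.any() else 0))
    print("bar fy ends",[ (fy[k].min(),fy[k].max()) for k in [(z>.175)&(z<.195)&(abs(fx+.012)<.008)&(abs(fy)<.3)]])
E
```

```text
top se (array([ 0.44406686, -0.19254565]), [40.03404998779297, 198.29905700683594], np.float32(87.128746))
bar fit [-0.0774458   0.59800985] 644 yaw deg 4.428478089064758
stud 1 9 fx [-6. -3.  4.] fy [61.4 66.9 72.5]
stud -1 7 fx [-4. -0.  4.] fy [-79.1 -73.3 -67.8]
strip n 563 fy ends -0.24796479278876446 0.2422460736092633 fx pct [-2.8 -2.   5.7 32.2] front slope [np.float64(-1.8), np.float64(-2.1), np.float64(-2.5), np.float64(-1.8), np.float64(-2.3)]
post 1 38 fx 0.01826015718812735 fy 0.2200486102538325 0.2450713064899974
post -1 39 fx 0.01846354385081948 fy -0.22589942080874797 0.2449750352172033
bar fy ends [(np.float64(-0.2465261521225108), np.float64(0.24216388747705606))]
side se (array([ 0.44493698, -0.19013684]), [39.862613677978516, 205.22039794921875], np.float32(87.0066))
bar fit [-0.07721407  0.59803214] 472 yaw deg 4.415279472040706
stud 1 19 fx [-6. -0.  6.] fy [64.6 71.4 75.8]
stud -1 16 fx [-6.  2.  7.] fy [-73.2 -68.4 -63.6]
strip n 866 fy ends -0.25328890448909464 0.24402561035607268 fx pct [-0.5  0.7 13.2 34.1] front slope [np.float64(0.9), np.float64(0.0), np.float64(0.1), np.float64(0.8), np.float64(0.2)]
post 1 97 fx 0.01986791993602117 fy 0.22713125380291466 0.24191751894582278
post -1 53 fx 0.02008660233197564 fy -0.22259979271835273 0.24181450084097697
bar fy ends [(np.float64(-0.24910372611734866), np.float64(0.24450145972638906))]
```

```bash
cat > h.py <<'E'
from plant import arm,ik,sensors,camera
import numpy as np
from scipy.spatial.transform import Rotation as R
YF=np.radians(4.42); O=np.array([.6113,-.0167])
def W(fx,fy): return O+np.array([np.cos(YF)*fx-np.sin(YF)*fy,np.sin(YF)*fx+np.cos(YF)*fy])
def quat(yaw,tilt,s=1):
    z=np.array([np.sin(tilt)*np.cos(yaw),np.sin(tilt)*np.sin(yaw),-np.cos(tilt)])
    y=s*np.array([-np.sin(yaw),np.cos(yaw),0]);M=np.c_[np.cross(y,z),y,z]
    return R.from_matrix(M).as_quat(scalar_first=True)
def tcp(xy,z,yaw,tilt,back=0):   # TCP with grasp point at xy,z ; back = retreat along tool axis
    d=np.array([np.sin(tilt)*np.cos(yaw),np.sin(tilt)*np.sin(yaw),-np.cos(tilt)])
    return np.r_[xy,z]+d*(arm.pinch_z-back)
def S():
    s=sensors.read_state();return s
def show(t=""):
    s=S();print(t,round(s["clock"],2),"tcp",np.round(s["tcp_pos"],4),"F",np.round(s["ft_force"],1),"T",np.round(s["wrist_torque"],2),"w",round(float(s["gripper_width"]),4),"gf",np.round(s["gripper_force"],1))
E
python3 - <<'E'
from h import *
D=np.radians
SE=np.array([.4445,-.1915]);B=np.array([.4275,.154])
print("targets",W(-.027,0),W(-.077,0))
for name,xy,z,yaw,tl in [("se0",SE,.045,D(-2.93),(0,20,30,35,38)),("mid",W(-.08,0),.045,YF,(30,35,38)),("se1",W(-.027,0),.045,YF,(33,35,38)),("b0",B,.072,D(23.75),(0,10,20,30)),("b1",W(-.077,0),.072,YF,(0,10,20,30))]:
  for t in tl:
    for s in(1,-1):
      r=[ik(tcp(xy,z,yaw,D(t),b),quat(yaw,D(t),s)) for b in (0,.1)]
      print(name,t,s,[None if q is None else np.round(q,2).tolist() for q in r])
E
```

```text
targets [ 0.5843803  -0.01878081] [ 0.534529   -0.02263416]
se0 0 1 [[0.8, 0.52, -0.6, 2.12, 0.49, 0.64, 1.38], [0.91, 0.36, -0.72, 2.05, 0.32, 0.84, 1.53]]
se0 0 -1 [[0.43, 0.45, -0.13, 2.14, 0.11, 0.56, -1.41], [0.47, 0.29, -0.18, 2.07, 0.07, 0.79, -1.37]]
se0 20 1 [[1.08, 0.51, -0.83, 2.32, 1.2, 0.28, 0.77], [1.07, 0.19, -0.71, 2.32, 0.03, 0.34, 1.89]]
se0 20 -1 [[1.08, 0.51, -0.83, 2.32, 1.2, 0.28, -2.38], [0.69, 0.15, -0.29, 2.34, -0.24, 0.34, -1.0]]
se0 30 1 [None, None]
se0 30 -1 [None, None]
se0 35 1 [None, None]
se0 35 -1 [None, None]
se0 38 1 [None, None]
se0 38 -1 [None, None]
mid 30 1 [[0.65, 0.56, -0.8, 2.34, 2.03, 0.38, -0.28], [1.02, 0.38, -1.18, 2.38, 1.41, 0.33, 0.3]]
mid 30 -1 [[0.33, 0.46, -0.42, 2.36, 2.45, 0.22, 2.37], None]
mid 35 1 [[0.91, 0.8, -1.17, 2.38, 2.08, 0.7, -0.19], None]
mid 35 -1 [[0.5, 0.52, -0.61, 2.4, 2.54, 0.39, 2.33], None]
mid 38 1 [None, None]
mid 38 -1 [None, None]
se1 33 1 [[0.61, 0.62, -0.79, 2.26, 2.08, 0.4, -0.3], [0.96, 0.49, -1.17, 2.32, 1.61, 0.42, 0.14]]
se1 33 -1 [[0.32, 0.52, -0.42, 2.28, 2.47, 0.25, 2.36], None]
se1 35 1 [[0.65, 0
[... 1070 characters left out ...]
.25]]
b1 0 -1 [[0.18, 0.47, -0.27, 2.0, 0.2, 0.69, -1.71], [0.27, 0.34, -0.38, 1.92, 0.16, 0.9, -1.68]]
b1 10 1 [[0.48, 0.48, -0.64, 2.11, 0.58, 0.53, 1.08], [0.7, 0.34, -0.87, 2.06, 0.41, 0.72, 1.24]]
b1 10 -1 [[0.16, 0.41, -0.23, 2.12, 0.2, 0.45, -1.72], [0.35, 0.25, -0.44, 2.07, 0.17, 0.67, -1.68]]
b1 20 1 [[0.3, 0.4, -0.39, 2.23, 0.63, 0.23, 1.02], [0.82, 0.26, -0.94, 2.21, 0.48, 0.47, 1.18]]
b1 20 -1 [[-0.3, 0.38, 0.33, 2.27, -0.72, 0.21, -0.82], [0.45, 0.18, -0.52, 2.22, 0.2, 0.42, -1.71]]
b1 30 1 [[0.91, 0.69, -1.17, 2.32, 1.75, 0.58, 0.07], [1.02, 0.27, -1.14, 2.35, 1.02, 0.26, 0.67]]
b1 30 -1 [[-0.37, 0.39, 0.42, 2.38, 4.12, 0.22, 0.62], [1.02, 0.27, -1.14, 2.35, 1.02, 0.26, -2.47]]
```

Run:
```python
from h import *
D=np.radians
SE=np.array([.4445,-.1915]);y0=D(-2.93);q=quat(y0,0,1)
show("start")
arm.goto(tcp(SE,.15,y0,0),q); show("above")
arm.movel(tcp(SE,.043,y0,0),v=.12)
arm.set_gripper(.0,25); show("grip")
print(np.round(S()["joint_pos"],2))
arm.movel(np.r_[SE+[.06,.02],tcp(SE,.043,y0,0)[2]],v=.1)
show("moved")
q1=quat(YF,0,1);p=W(-.075,0)
arm.movel(tcp(p,.043,YF,0),v=.1,attitude=q1);show("mid");print(np.round(S()["joint_pos"],2))
arm.set_gripper(.06); show("open")
c=camera("top");c2=camera("side");np.savez("pics/t1.npz",**c);np.savez("pics/s1.npz",**c2)
from fit import se_fit
print(p,se_fit(c,*p),se_fit(c2,*p))
```

```text
start 0.1 tcp [ 0.2835 -0.612   0.2216] F [-0.2  0.1  0.7] T [-0.04 -0.01 -0.02] w 0.0871 gf 0.0
above 1.78 tcp [ 0.4446 -0.1925  0.1314] F [ 0.2 -0.5 -0.1] T [ 0.1  -0.16  0.04] w 0.0872 gf 0.0
grip 3.79 tcp [ 0.4445 -0.1911  0.0243] F [-0.2  1.1  0.7] T [ 0.37 -0.19 -0.03] w 0.0294 gf 25.0
[ 0.8   0.52 -0.6   2.12  0.49  0.64  1.38]
moved 4.58 tcp [ 0.5047 -0.1714  0.0243] F [ 1.7  0.8 -0.4] T [ 0.27 -0.39 -0.02] w 0.0298 gf 25.0
mid 6.25 tcp [ 0.5365 -0.0223  0.0243] F [-0.2  0.7 -0.6] T [ 0.31 -0.08  0.07] w 0.03 gf 25.0
[ 0.44  0.59 -0.62  2.    0.52  0.71  1.14]
open 7.06 tcp [ 0.5365 -0.0225  0.0243] F [ 0.8 -0.3  0.4] T [ 0.09 -0.12  0.04] w 0.0598 gf 0.0
[ 0.53652306 -0.02248003] (array([0.53163129, 0.04218305]), [0.24063260853290558, 10.08731746673584], np.float32(0.008883671)) (array([0.53348328, 0.01931488]), [39.347206115722656, 115.23812103271484], np.float32(94.66843))
```

Run:
```python
from h import *
D=np.radians
p=W(-.075,0)
arm.movel(tcp(p,.125,YF,0),v=.12); show("up")
for t in (35,33,30):
    try: arm.movel(tcp(p,.125,YF,D(t)),v=.05,attitude=quat(YF,D(t),1)); print("ok",t);break
    except arm.Unreachable as e: print(t,e)
else:
  for s in (1,-1):
   for t in(30,33,35):
    for dx in(-.075,-.06,-.05):
     for z in(.045,.085,.12):
      r=ik(tcp(W(dx,0),z,YF,D(t)),quat(YF,D(t),s)); print(s,t,dx,z,None if r is None else np.round(r,2))
show();print(np.round(S()["joint_pos"],2))
```

```text
up 7.99 tcp [ 0.536  -0.0227  0.1057] F [-0.3 -0.3 -0.4] T [ 0.06 -0.16 -0.03] w 0.0601 gf 0.0
35 the arm cannot follow that straight line within its joint ranges
33 the arm cannot follow that straight line within its joint ranges
30 the arm cannot follow that straight line within its joint ranges
1 30 -0.075 0.045 [ 0.45  0.49 -0.55  2.34  2.24  0.26 -0.53]
1 30 -0.075 0.085 [ 0.91  0.65 -1.17  2.3   1.68  0.55  0.11]
1 30 -0.075 0.12 [ 0.68  0.37 -0.82  2.29  1.37  0.25  0.32]
1 30 -0.06 0.045 [ 0.39  0.49 -0.5   2.31  2.24  0.23 -0.54]
1 30 -0.06 0.085 [ 0.9   0.67 -1.17  2.27  1.66  0.57  0.15]
1 30 -0.06 0.12 [ 0.68  0.4  -0.83  2.26  1.35  0.27  0.35]
1 30 -0.05 0.045 [ 0.36  0.49 -0.46  2.29  2.23  0.22 -0.55]
1 30 -0.05 0.085 [ 0.77  0.57 -0.99  2.26  1.65  0.43  0.12]
1 30 -0.05 0.12 [ 0.67  0.41 -0.82  2.24  1.33  0.28  0.37]
1 33 -0.075 0.045 [ 0.61  0.56 -0.76  2.37  2.26  0.4  -0.51]
1 33 -0.075 0.085 [ 0.51  0.41 -0.62  2.35  2.2   0.24 -0.51]
1 33 -0.075 0.12 [ 0.94  0.53 -1.17  2.31  1.66  0.45  0.1 ]
1 33 -0.06 0.045 [ 0.56  0.55 -0.7   2.34  2.26  0.37 -0.52]
1 33 -
[... 1566 characters left out ...]
.35  4.13  0.29  0.58]
-1 33 -0.05 0.12 None
-1 35 -0.075 0.045 [ 0.64  0.58 -0.79  2.38  2.34  0.45  2.57]
-1 35 -0.075 0.085 [ 0.65  0.46 -0.78  2.37  2.21  0.33  2.66]
-1 35 -0.075 0.12 [-0.49  0.29  0.55  2.41  4.12  0.23  0.62]
-1 35 -0.06 0.045 [ 0.63  0.6  -0.79  2.35  2.3   0.44  2.62]
-1 35 -0.06 0.085 [ 0.49  0.43 -0.6   2.34  2.35  0.26  2.49]
-1 35 -0.06 0.12 [-0.45  0.31  0.51  2.37  4.15  0.22  0.58]
-1 35 -0.05 0.045 [ 0.63  0.6  -0.79  2.33  2.27  0.44  2.65]
-1 35 -0.05 0.085 [ 0.48  0.44 -0.6   2.32  2.3   0.26  2.54]
-1 35 -0.05 0.12 None
 7.99 tcp [ 0.536  -0.0227  0.1057] F [-0.3 -0.3 -0.4] T [ 0.06 -0.16 -0.03] w 0.0601 gf 0.0
[ 0.51  0.48 -0.71  1.95  0.41  0.86  1.24]
```

Run:
```python
from h import *
D=np.radians
p=W(-.08,0)
for t in (10,20,26,31,35):
    P,q=tcp(p,.13,YF,D(t)),quat(YF,D(t),1)
    j=ik(P,q)
    if j is None: print(t,"none");continue
    d=np.abs(j-S()["joint_pos"]).max();print(t,np.round(j,2),round(d,2))
    if d>1.0: break
    arm.goto(P,q)
show()
```

```text
10 [ 0.56  0.39 -0.72  2.07  0.44  0.64  1.21] 0.22
20 [ 0.55  0.33 -0.67  2.19  0.53  0.39  1.12] 0.25
26 [ 0.48  0.29 -0.57  2.26  0.67  0.23  0.99] 0.17
31 [ 0.83  0.4  -1.    2.3   1.42  0.31  0.29] 0.76
35 [ 0.82  0.39 -0.97  2.34  1.81  0.29 -0.08] 0.38
 10.16 tcp [ 0.5428 -0.022   0.115 ] F [-0.1 -0.1 -0.3] T [0.06 0.56 0.02] w 0.0598 gf 0.0
```

Run:
```python
from h import *
D=np.radians;t=D(35)
arm.movel(tcp(W(-.075,0),.046,YF,t),v=.08);show("down")
arm.set_gripper(0,20);show("grip")
arm.movel(tcp(W(-.036,0),.046,YF,t),v=.06);show("near")
b=np.array(S()["ft_force"])
for fx in np.arange(-.034,-.019,.001):
    arm.movel(tcp(W(fx,0),.046,YF,t),v=.02);arm.pause(.1)
    f=np.array(S()["ft_force"])-b;print(round(fx,3),np.round(f,1),np.round(S()["wrist_torque"],2))
    if f[0]<-8: break
show("contact");print(np.round(S()["joint_pos"],2))
for n in("top","side"):
    np.savez(f"pics/{n}2.npz",**camera(n))
```

```text
down 11.36 tcp [ 0.5475 -0.0217  0.0312] F [-0.2  0.8  0.4] T [0.05 0.56 0.02] w 0.0603 gf 0.0
grip 11.99 tcp [ 0.5472 -0.0216  0.0308] F [-0.5 -1.   2.2] T [ 0.03  0.58 -0.02] w 0.0299 gf 20.0
near 12.79 tcp [ 0.5865 -0.0187  0.0308] F [2.1 0.8 0.4] T [0.14 0.22 0.02] w 0.0297 gf 20.0
-0.034 [-3.  -0.4  2.4] [0.11 0.36 0.  ]
-0.033 [-5.2 -1.3  5. ] [ 0.06  0.45 -0.  ]
-0.032 [-5.2 -0.4  5.5] [0.08 0.36 0.02]
-0.031 [-3.9 -0.8  5. ] [ 0.09  0.39 -0.04]
-0.03 [-4.9 -1.1  5. ] [0.01 0.42 0.01]
-0.029 [-4.9 -0.7  5.1] [ 0.05  0.36 -0.02]
-0.028 [-3.9 -1.2  4.1] [0.06 0.37 0.  ]
-0.027 [-4.6 -1.4  4. ] [0.11 0.4  0.04]
-0.026 [-4.5 -0.4  5. ] [0.11 0.41 0.02]
-0.025 [-6.2 -1.   6. ] [ 0.09  0.45 -0.  ]
-0.024 [-10.2  -1.9  10.8] [-0.08  0.6  -0.13]
contact 16.64 tcp [ 0.5969 -0.0175  0.0307] F [-8.1 -1.1 11.3] T [-0.08  0.6  -0.13] w 0.0298 gf 20.0
[ 0.74  0.71 -0.96  2.27  2.08  0.53 -0.23]
```

Run:
```python
from fit import *
from h import W,O,YF
for n in("top","side"):
    c=dict(np.load(f"pics/{n}2.npz"));w=cloud(c)
    q=w[...,:2]-O;fx=q@[np.cos(YF),np.sin(YF)];fy=q@[-np.sin(YF),np.cos(YF)];z=w[...,2]
    m=(z>.012)&(z<.021)&(fx>-.06)&(fx<.0)&(abs(fy)<.13)&(c["img"].min(-1)>70)
    # rear (-x) edge by fy bins
    print(n,m.sum(),[(y0,round(fx[m&(abs(fy-y0/1e3)<.008)].min()*1e3,1),round(fx[m&(abs(fy-y0/1e3)<.008)].max()*1e3,1)) for y0 in range(-90,91,15) if (m&(abs(fy-y0/1e3)<.008)).any()],"ends",fy[m].min(),fy[m].max())
    u=np.array([c["intrinsics"]@(c["R"]@np.r_[W(-.03,a),.02]+c["t"]) for a in(-.13,.13)]);u=u[:,:2]/u[:,2:]
    lo=(u.min(0)-30).astype(int);hi=(u.max(0)+30).astype(int)
    im=c["img"][lo[1]:hi[1],lo[0]:hi[0]];k=min(800/im.shape[1],600/im.shape[0]);cv2.imwrite(f"pics/{n}2.png",cv2.resize(im,None,fx=k,fy=k,interpolation=cv2.INTER_CUBIC)[:,:,::-1])
```

```text
top 163 [(-90, np.float64(-20.9), np.float64(-5.7)), (-75, np.float64(-36.7), np.float64(-1.8)), (-60, np.float64(-36.7), np.float64(-7.4)), (-45, np.float64(-10.3), np.float64(-5.7)), (-30, np.float64(-9.4), np.float64(-9.2)), (-15, np.float64(-36.2), np.float64(-6.8)), (0, np.float64(-35.7), np.float64(-6.8)), (15, np.float64(-34.9), np.float64(-6.8)), (30, np.float64(-12.3), np.float64(-7.8)), (45, np.float64(-35.7), np.float64(-2.4)), (60, np.float64(-37.8), np.float64(-2.4)), (75, np.float64(-33.5), np.float64(-8.1)), (90, np.float64(-18.0), np.float64(-6.9))] ends -0.10210620805968697 0.12728573750375158
side 324 [(-90, np.float64(-6.3), np.float64(-5.8)), (-75, np.float64(-10.4), np.float64(-2.6)), (-60, np.float64(-2.9), np.float64(-0.3)), (-30, np.float64(-8.6), np.float64(-7.5)), (-15, np.float64(-41.7), np.float64(-35.0)), (0, np.float64(-45.4), np.float64(-5.9)), (15, np.float64(-45.1), np.float64(-6.0)), (30, np.float64(-44.1), np.float64(-5.5)), (45, np.float64(-45.7), np.float64(-7.0)), (60, np.float64(-44.9), np.float64(-5.2)), (75, np.float64(-45.7), np.float64(-2.1)), (90, np.float64(-45.7), np.float64(-5.9))] ends -0.09141933242149808 0.10148336012808466
```

View pics/side2.png

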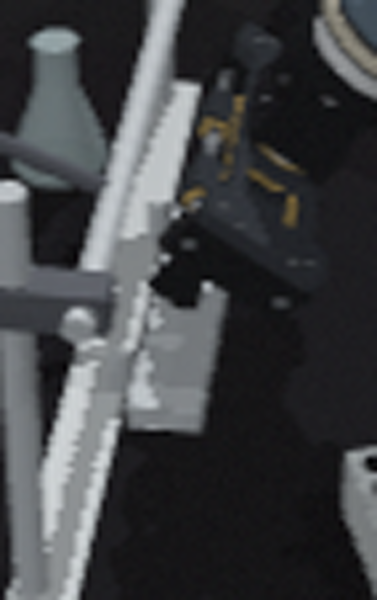

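The straightedge sits against the left stud, with its front edge at about -6 mm along its length, and the gripper clears the bar. I'll loosen the grip so it can self-align, push gently, release and check.

```bash
python3 - <<'E'
from h import *
D=np.radians;t=D(35)
arm.set_gripper(0,4);arm.pause(.2);show("loose")
for fx in (-.023,-.022):
    arm.movel(tcp(W(fx,0),.046,YF,t),v=.02);arm.pause(.15);show(fx)
    if S()["ft_force"][0]<-15: break
arm.set_gripper(.056);arm.pause(.2);show("open")
arm.movel(tcp(W(-.026,0),.046,YF,t,.09),v=.12);show("back")
P=tcp(W(-.14,0),.19,YF,t)
for tt in (35,30):
  try: arm.movel(tcp(W(-.13,0),.16,YF,D(tt)),v=.15,attitude=quat(YF,D(tt),1));break
  except arm.Unreachable as e: print(e)
show("away");print(np.round(S()["joint_pos"],2))
for n in("top","side"):
    np.savez(f"pics/{n}3.npz",**camera(n))
E
cat > chk.py <<'E'
import sys
from fit import *
O=np.array([.6113,-.0167]);YF=np.radians(4.42)
k=sys.argv[1]
for n in("top","side"):
    c=dict(np.load(f"pics/{n}{k}.npz"));w=cloud(c)
    q=w[...,:2]-O;fx=q@[np.cos(YF),np.sin(YF)];fy=q@[-np.sin(YF),np.cos(YF)];z=w[...,2]
    m=(z>.012)&(z<.0215)&(fx>-.06)&(fx<.0)&(abs(fy)<.13)
    print(n,[(y0,*[round(f*1e3,1) for f in (fx[s].min(),fx[s].max())]) for y0 in range(-90,91,15) for s in [m&(abs(fy-y0/1e3)<.008)] if s.sum()>3])
E
python3 chk.py 3
```

```text
loose 17.16 tcp [ 0.5974 -0.0175  0.0302] F [-4.6  0.9  3.7] T [0.12 0.94 0.18] w 0.03 gf 4.0
-0.023 17.56 tcp [ 0.5984 -0.0174  0.0301] F [-4.8  1.7 -0.3] T [0.26 1.45 0.19] w 0.0304 gf 4.0
-0.022 17.96 tcp [ 0.5996 -0.0173  0.0303] F [-3.8  2.7 -1.6] T [0.39 1.61 0.32] w 0.0296 gf 4.0
open 18.92 tcp [ 0.6    -0.0176  0.0307] F [ 0.4  0.5 -0. ] T [0.1  0.49 0.  ] w 0.0557 gf 0.0
back 19.83 tcp [ 0.5447 -0.022   0.1043] F [0.5 0.8 0.4] T [0.1  0.53 0.05] w 0.056 gf 0.0
away 20.48 tcp [ 0.4926 -0.0263  0.1445] F [0.2 0.  0.3] T [0.08 0.52 0.03] w 0.0563 gf 0.0
[ 1.1   0.28 -1.2   2.41  1.56  0.22  0.15]
top [(-90, np.float64(-46.4), np.float64(-6.4)), (-75, np.float64(-44.9), np.float64(-5.0)), (-60, np.float64(-46.6), np.float64(-7.1)), (-45, np.float64(-46.8), np.float64(-5.9)), (-30, np.float64(-45.8), np.float64(-8.7)), (-15, np.float64(-46.4), np.float64(-7.0)), (0, np.float64(-46.4), np.float64(-6.2)), (15, np.float64(-45.6), np.float64(-9.0)), (30, np.float64(-46.8), np.float64(-7.5)), (45, np.float64(-46.2), np.float64(-6.3)), (60, np.float64(-45.7), np.float64(-5.5)), (75, np.float64(-44.4), np.float64(-7.7)), (90, np.float64(-46.6), np.float64(-6.9))]
side [(-90, np.float64(-45.2), np.float64(-5.7)), (-75, np.float64(-45.8), np.float64(-5.0)), (-60, np.float64(-45.7), np.float64(-2.9)), (-45, np.float64(-44.3), np.float64(-6.7)), (-30, np.float64(-46.1), np.float64(-7.0)), (-15, np.float64(-44.6), np.float64(-6.4)), (0, np.float64(-46.1), np.float64(-6.1)), (15, np.float64(-45.5), np.float64(-6.2)), (30, np.float64(-45.5), np.float64(-5.7)), (45, np.float64(-45.8), np.float64(-5.7)), (60, np.float64(-45.2), np.float64(-6.3)), (75, np.float64(-46.2), np.float64(-2.2)), (90, np.float64(-45.4), np.float64(-6.3))]
```

Straightedge now lies against both studs: edge uniform at -6/-46 mm in both cameras. Next, the block.

```bash
python3 - <<'E'
from h import *
D=np.radians;B=np.array([.4275,.154]);yb=D(23.75);T=D(12)
def go(p,z,yaw,t,lim=1.1):
    P,q=tcp(p,z,yaw,t),quat(yaw,t,1);j=ik(P,q)
    if j is None: print("none",np.degrees(t));return
    d=np.abs(j-S()["joint_pos"]).max();print(round(np.degrees(t)),np.round(j,2),round(d,2))
    if d>lim: raise SystemExit
    arm.goto(P,q)
for t in(30,24,18,12): go(W(-.12,0),.17,YF,D(t))
go(B,.16,yb,T); show("above")
arm.movel(tcp(B,.072,yb,T),v=.12);show("down")
arm.set_gripper(0,25);show("grip")
z=tcp(B,.072,yb,T)[2]
arm.movel(tcp(W(-.105,0),.072,YF,T),v=.1,attitude=quat(YF,T,1));show("near");print(np.round(S()["joint_pos"],2))
for n in("top","side"):
    np.savez(f"pics/{n}4.npz",**camera(n))
E
python3 chk.py 4
cat > blk.py <<'E'
import sys
from fit import *
O=np.array([.6113,-.0167]);YF=np.radians(4.42)
k,cx=sys.argv[1],float(sys.argv[2])
for n in("top","side"):
    c=dict(np.load(f"pics/{n}{k}.npz"));w=cloud(c)
    q=w[...,:2]-O;fx=q@[np.cos(YF),np.sin(YF)];fy=q@[-np.sin(YF),np.cos(YF)];z=w[...,2]
    m=(abs(z-.041)<.006)&(abs(fx-cx)<.042)&(abs(fy)<.07)
    N,l,s,_=cv2.connectedComponentsWithStats(m.astype(np.uint8))
    P=np.c_[fx[m],fy[m]];print(n,m.sum(),rect(P),[(y0,*[round(f*1e3,1) for f in (fx[s].min(),fx[s].max())]) for y0 in range(-45,50,15) for s in [m&(abs(fy-y0/1e3)<.008)] if s.sum()>3])
E
python3 blk.py 4 -.105
```

```text
30 [ 1.01  0.24 -1.11  2.33  0.84  0.26  0.84] 0.72
24 [ 1.05  0.31 -1.21  2.26  0.73  0.44  0.95] 0.18
18 [ 1.03  0.37 -1.23  2.19  0.67  0.6   1.  ] 0.17
12 [ 0.99  0.42 -1.23  2.12  0.63  0.75  1.03] 0.15
12 [ 0.67  0.39 -1.3   2.21  0.65  0.71  0.93] 0.32
above 22.94 tcp [0.4313 0.1541 0.1414] F [ 0.4 -1.  -0.6] T [ 0.06  0.11 -0.  ] w 0.0558 gf 0.0
down 23.82 tcp [0.4316 0.1555 0.054 ] F [-0.9  1.1 -0. ] T [-0.01  0.13  0.07] w 0.0558 gf 0.0
grip 24.64 tcp [0.431  0.1559 0.0537] F [-0.2  1.5  1.1] T [ 0.31  0.27 -0.01] w 0.011 gf 25.0
near 26.76 tcp [ 0.5105 -0.0243  0.0537] F [0.2 2.3 1.6] T [0.47 0.02 0.07] w 0.0111 gf 25.0
[ 0.72  0.54 -0.93  2.18  0.87  0.57  0.82]
top [(-90, np.float64(-45.9), np.float64(-6.0)), (-75, np.float64(-45.2), np.float64(-5.5)), (-60, np.float64(-44.3), np.float64(-7.2)), (-45, np.float64(-46.0), np.float64(-5.9)), (-30, np.float64(-44.9), np.float64(-8.8)), (-15, np.float64(-44.4), np.float64(-7.0)), (0, np.float64(-46.0), np.float64(-6.8)), (15, np.float64(-45.4), np.float64(-8.4)), (30, np.float64(-44.3), np.float64(-7.9)), (45, np.float64(-46.
[... 552 characters left out ...]
5, np.float64(-45.8), np.float64(-5.7)), (60, np.float64(-45.2), np.float64(-6.0)), (75, np.float64(-45.6), np.float64(-2.1)), (90, np.float64(-45.8), np.float64(-5.9))]
top 27 (array([-0.11536002,  0.04252204]), [7.013164520263672, 34.41669464111328], np.float32(175.72495)) [(45, np.float64(-132.3), np.float64(-98.1))]
side 286 (array([-0.1043865 ,  0.00748307]), [59.81482696533203, 88.33328247070312], np.float32(89.73805)) [(-30, np.float64(-116.0), np.float64(-75.2)), (-15, np.float64(-134.4), np.float64(-74.6)), (0, np.float64(-132.5), np.float64(-75.7)), (15, np.float64(-133.6), np.float64(-74.5)), (30, np.float64(-134.2), np.float64(-75.4)), (45, np.float64(-132.7), np.float64(-74.4))]
```

```bash
python3 - <<'E'
from h import *
T=np.radians(12)
arm.movel(tcp(W(-.081,-.001),.072,YF,T),v=.06);arm.pause(.2);show("near")
b=np.array(S()["ft_force"])
arm.set_gripper(0,8)
for fx in np.arange(-.080,-.068,.001):
    arm.movel(tcp(W(fx,-.001),.072,YF,T),v=.02);arm.pause(.15)
    f=np.array(S()["ft_force"])-b;print(round(fx,3),np.round(f,1))
    if f[0]<-6: break
arm.set_gripper(.04);arm.pause(.2);show("open")
arm.movel(tcp(W(fx,-.001),.072,YF,T,.1),v=.12);show("back")
P=tcp(W(-.17,0),.19,YF,T)
try: arm.goto(P,quat(YF,T,1))
except arm.Unreachable as e: print(e)
show("away")
for n in("top","side"): np.savez(f"pics/{n}5.npz",**camera(n))
import cv2
cv2.imwrite("pics/side5.png",cv2.resize(np.load("pics/side5.npz")["img"][130:290,180:340],(600,600),interpolation=cv2.INTER_CUBIC)[:,:,::-1])
E
python3 chk.py 5;python3 blk.py 5 -.076
```

```text
near 27.61 tcp [ 0.5346 -0.0241  0.0537] F [ 1.5 -1.2  1.6] T [-0.11 -0.34 -0.05] w 0.0107 gf 25.0
-0.08 [-3.  -1.   4.8]
-0.079 [-5.7 -1.   5.3]
-0.078 [-5.4 -0.6  6.3]
-0.077 [-5.2  0.   5.3]
-0.076 [-5.   0.5  6.5]
-0.075 [-4.7  0.3  5.1]
-0.074 [-6.5  0.2  6.5]
open 31.62 tcp [ 0.5415 -0.0231  0.0537] F [-0.1  0.1 -0.7] T [ 0.1   0.08 -0.01] w 0.0396 gf 0.0
back 32.6 tcp [ 0.5203 -0.0249  0.1509] F [-0.3  0.4  0.1] T [ 0.11  0.19 -0.01] w 0.04 gf 0.0
away 33.02 tcp [ 0.445  -0.0301  0.1713] F [ 1.   0.2 -0.1] T [ 0.08  0.1  -0.01] w 0.0399 gf 0.0
top [(-90, np.float64(-45.8), np.float64(-6.3)), (-75, np.float64(-45.0), np.float64(-4.1)), (-60, np.float64(-44.2), np.float64(-4.1)), (-45, np.float64(-43.2), np.float64(-6.7)), (-30, np.float64(-42.0), np.float64(-1.8)), (-15, np.float64(-43.3), np.float64(-7.5)), (0, np.float64(-43.3), np.float64(-6.5)), (15, np.float64(-41.7), np.float64(-8.6)), (30, np.float64(-43.3), np.float64(-7.5)), (45, np.float64(-45.6), np.float64(-6.8)), (60, np.float64(-45.9), np.float64(-5.2)), (75, np.float64(-44.0), np.float64(-5.2)), (90, np.float64(-
[... 746 characters left out ...]
)), (-30, np.float64(-104.0), np.float64(-47.1)), (-15, np.float64(-105.9), np.float64(-46.3)), (0, np.float64(-104.9), np.float64(-48.4)), (15, np.float64(-106.3), np.float64(-47.2)), (30, np.float64(-106.5), np.float64(-47.0)), (45, np.float64(-105.1), np.float64(-49.4))]
side 335 (array([-0.07572095, -0.00012185]), [59.97787094116211, 102.78056335449219], np.float32(90.22062)) [(-45, np.float64(-105.5), np.float64(-99.7)), (-30, np.float64(-103.8), np.float64(-46.1)), (-15, np.float64(-104.8), np.float64(-46.1)), (0, np.float64(-105.7), np.float64(-46.0)), (15, np.float64(-104.1), np.float64(-47.0)), (30, np.float64(-105.7), np.float64(-45.8)), (45, np.float64(-103.6), np.float64(-47.4))]
```

View pics/side5.png

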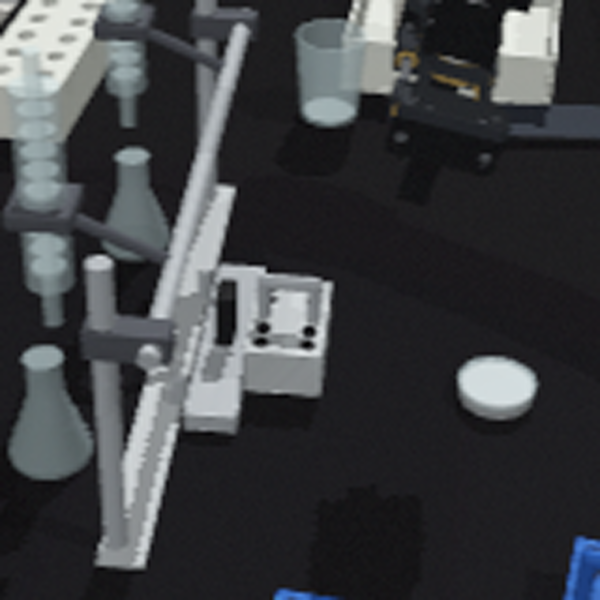

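The block is flush and parallel: its front edge is at about -46 mm, against the straightedge edge at -46 mm. It is centred within about 3 mm, the straightedge is still on both studs, and the robot is clear. Handing in.

```bash
python3 -c "
from h import *
print(arm.finish_job());show()"
```

```text
the job is handed in; nothing more can be done
None
the job is handed in; nothing more can be done
```

The job is handed in at about 33 s of the 64 s. By the last camera check, the straightedge was against both studs and the block was flush against its other edge, within 3 mm of midway. I did not measure the bystanders' positions afterwards; the judge's verdict was not shown.

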